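# Set a hammer-head stud in the bench strut and clamp a block with it

## Task

Clamp the wooden block on the bench strut: take the bar-handled stud from the tray, put its long foot lengthwise into the strut's slot on the open side of the block, press it down on the sprung bed and give it a quarter turn so that the foot catches crosswise under the lips. Then slide the stud, upright and still caught, along the strut against the block until the clamp's sprung pad has given way by about half its 8 mm travel, and let go so that the stud springs up under the lips and stays there holding the block square. Never ram, bottom out the pad or force anything, and leave the other studs and bench things as they are.

Things in the scene. Friction and masses are not known exactly. Their poses are not given: they have to be found in the camera images.
- stud: hammer-head stud: steel, black bar handle; 66 mm tall, 0.1-0.2 kg; stands in any of 3 places in the tray. Origin: centre of its underside; z up, x along foot and handle (same after a half turn). Foot 36 (x) x 18 (y) mm, z 0-8 mm; shank 16 mm thick; round collar 30 mm wide, z 18-30; handle 44 (x) x 14 (y) mm, z 36-66.
- strut: slotted strut: steel channel fixed to the bench, 360 mm long, 52 wide, 32 tall. Origin: centre of its underside; x along it towards the clamp's end, y across, z up. Slot 20.4 mm wide between two lips (undersides at z 28, tops at z 32 mm), inside 46 mm wide, ends capped. A sprung stud rests under the lips with its origin at z 20 mm.
- strut_bed (a point): mid-length point on top of the sprung bed as built, inside the slot (strut z 24 mm); does not move. The bed runs the strut's length and yields downward: 11 N at first, 13 N at 4 mm, 15 N at 7 mm, solid at 12 mm. The foot turns freely with the stud's origin at z 16-17 mm; its collar meets the lips at z 14 mm. Sliding drags several N, least when pressed clear of the lips.
- block: wooden block, 45 (x) x 50 (y) x 16 mm, 0.06 kg, loose, flat on the strut's lips (z 32 mm in the strut's frame), short of the clamp's pad; an 18 mm wide, 3.6 mm deep key under it rides in the slot. Origin: centre of the face that lies on the lips; x along the strut. The stud's collar pushes the face that looks to the strut's -x; the fingers must stay above the block.
- clamp: end clamp: grey housing 50 x 66 x 36 mm over the strut's +x end. Origin: centre of the housing on the strut's top; axes as the strut's. Its rubber-faced sprung pad, 50 mm wide, 17 tall, faces the strut's -x, 48 to 108 mm from the origin, different each time and not measured: see or feel it. Spring: 1.5 N at touch + 2 N/mm, travel 8 mm (9.5 N at half), then solid.
- disc_stud: stud of the same size with a round disc foot (34 mm) and a round black knob (34 mm wide). It does not fit the slot; it stays in the tray. Origin: centre of its underside, z up.
- square_stud: stud of the same size with a square foot (30 mm) and a black double-cone knob (32 mm wide at its waist). It does not fit the slot; it stays in the tray. Origin: centre of its underside, z up.
- spool: red wooden-looking thread spool, 44 mm wide, 75 mm tall, a bystander. Origin: centre of its underside.
- rivet_jar: glass jar with a steel cap, 60 mm wide, 70 mm tall, a bystander. Origin: centre of its underside.
- mallet: small hand mallet with a pale head, lying flat, a bystander.
- journal: thick notebook with brown covers, 120 x 170 x 32 mm, lying flat, a bystander. Origin: centre of its underside.
- punch: steel hole punch standing upright, 18 mm shaft, 36 mm foot, 100 mm tall, a bystander. Origin: centre of its underside.
Mind the look-alikes: they are no part of the job. Leave any purple look-alike of the stud alone.

How it is judged:
By the outcome, as a careful person would: the job done as asked, in the order asked, and still so for the second after the job is handed in, with the robot touching nothing.
It also fails if it takes over 67 s, if anything falls off the work surface, if the arm or the gripper's body presses on something with over 40 N, if the wrist force passes 120 N, or if a joint passes its speed limit or range.

## Robot

A 6-joint arm with a two-finger parallel gripper is mounted at the origin on the work surface. World frame = base frame: x ahead of the robot, y to its left, z up, the work surface at z = 0. Lengths are in m, angles in rad, forces in N, time in s.
With the tool pointing down it reaches from about 0.325 to 0.85 m from the base axis. Payload 15.5 kg.
Tool frame: the origin (TCP) lies between the finger pads; the fingertips stand 8 mm ahead of it and the grasp point (between the pads) lies 11 mm behind it; z points along the fingers, y is the line along which they close (so a half turn about z gives the same grasp; the last joint's range is limited). The gripper opens to 91 mm and grips with 3 to 60 N. Pads are 32 mm wide; open, the fingers measure 118 mm over their backs; the gripper's body (76 mm by 178 mm) begins 60 mm behind the grasp point.
Start: joints at [1.244, 0.494, 1.345, -0, 1.302, -0.096], TCP at [0.144, 0.608, 0.222] pointing down, gripper open.
Joint ranges: [-2.91, 2.91], [-0.82, 2.16], [0.22, 2.67], [-1.22, 4.37], [0.12, 2.79], [-3.08, 3.08]. Speed limits (rad/s): [1.89, 1.89, 2.57, 3.01, 3.01, 3.01].

## Interface

Orientations are given as a unit quaternion [x, y, z, w].
In Python, from bench import bot, imaging, look_for, trace gives the robot as it stands.
- The arm moves only by the shell command python3 -m crank 'ROWS'. ROWS is a JSON object whose one key "rows" holds a list of rows, each a list of 3 entries, a list of its own where there are three numbers: the finger opening in cm, from 0 to 9.12, then the shift along the tool's x, y, z in cm, then the turn about the tool's z in rad. A call has 1 to 5 rows; each row is the pose to reach, as a shift and turn from the pose commanded when the call began, along the tool's axes at that moment; what a row does not reach only later rows make up. A row lasts 1/8 s, in which the tool goes at most 62.5 mm and 10.7 degrees, less where a joint would pass 70% of its speed; a pose out of reach is approached as far as the arm can. A call with a gripper value outside its range is refused whole. The fingers move at their own pace and stop on an object; the grip force is fixed at half the most. Time passes only in rows, so rows that repeat a pose let the fingers close. It gives the time, the measured TCP pose, the force, the opening and the grip force at its end, in the units of the state.
- bot.get_obs(): the state, without advancing time (a new reading comes with each control period).
- imaging.capture(name): name is "side" or "top" or "wrist"; returns a dict with "frame" (420x560x3 uint8, blue, green, red), "depth" (420x560 float32, m along the optical axis (not along the pixel's ray), 0 where there is no reading), "camera_matrix" (3x3 intrinsics, pixels), "R" (3x3) and "t" (3): a world point X has camera coordinates R X + t. Camera axes: x right, y down, z forward; pixel columns grow to the right and rows downward; lengths in m; the calibration is good to about 2 mm. A picture is of the moment at which its call begins.
- bot.close_job(): hands the job in; it is judged then, once.
Trained networks look in the newest picture that a camera, given by its name, has taken for a name from the list of things; names that differ only in an ending like _2 or _b are one class to them, and where a whole thing is asked for, a point or a joint stands for the part that bears it (a point fixed in the world has none). Each returns a list of dicts, best first, with "conf" (0 to 1); they miss things now and then, are a little off and sometimes report something else, mostly with a low value. They report only what shows in the picture. A call takes as long as a camera call. They do not tell look-alikes from the thing itself.
- look_for(camera, thing): "position" ([x, y, z] in m, in the coordinates of the camera as it stood for that picture, good to about 4 mm: the middle of the surface that is visible of it).
- trace(camera, thing): "region" (420x560 bool, what is visible of it).
The state is a dict: "clock": time; "q": joint angles; "joint_velocities": joint speeds; "tau": joint torques, N m; "eef_pos": TCP position; "tcp_rot": TCP orientation; "wrist_force": force on the tool from outside, world axes, zero at the start; "ft_torque": the same for the moment, N m; "finger_gap": finger opening in m; "grasp_force": force on a finger pad.
Only numpy, scipy, OpenCV 4.12 (cv2) and the standard library are available. Lean on these libraries where they do the work, as an engineer would, in place of code of your own. Each camera call takes 0.05 s, during which the arm holds its last target. There are 200 camera calls.

## Working session

There is one attempt and no reset: what is moved stays moved. The work goes in short steps, Python scripts to look and compute and a shell command to move; the robot and the scene stay as the last step left them, time stands still between calls to the robot, and variables do not carry over. Pictures are saved under pics/ and viewed, at most 11 in all, crops included, and the job is handed in when it is done.

```bash
ls; mkdir -p pics; cat > h.py <<'E'
import numpy as np, cv2
from bench import bot, imaging, look_for, trace
from scipy.spatial.transform import Rotation as Rn
def w(c,p): return c["R"].T@(np.asarray(p)-c["t"])
def cloud(c):
    d=c["depth"]; v,u=np.indices(d.shape); K=c["camera_matrix"]
    P=np.stack([(u-K[0,2])/K[0,0]*d,(v-K[1,2])/K[1,1]*d,d],-1)
    return (P-c["t"])@c["R"]   # world
E
python3 - <<'E'
from h import *
o=bot.get_obs(); print({k:np.round(v,3).tolist() for k,v in o.items()})
np.set_printoptions(precision=3,suppress=True)
for n in ["top","side"]:
    c=imaging.capture(n); cv2.imwrite(f"pics/{n}1.png",c["frame"])
    print(n,"cam at",-c["R"].T@c["t"], "K",c["camera_matrix"][0,0])
    P=cloud(c)
    for t in ["stud","strut","block","clamp","disc_stud","square_stud","spool","rivet_jar","mallet","journal","punch"]:
        for d in look_for(n,t)[:3]:
            print(t,round(d["conf"],2),w(c,d["position"]))
E
```

```text
pics
{'clock': 0.0, 'q': [1.243, 0.494, 1.346, 0.0, 1.302, -0.096], 'joint_velocities': [-0.0, 0.001, 0.002, 0.003, -0.001, 0.001], 'tau': [0.001, -87.883, -38.186, 0.071, 0.053, -0.0], 'eef_pos': [0.143, 0.608, 0.221], 'tcp_rot': [0.116, 0.993, -0.001, -0.0], 'wrist_force': [-1.042, -0.035, 0.296], 'ft_torque': [0.003, 0.006, 0.025], 'grasp_force': 0.0, 'finger_gap': 0.091}
top cam at [0.52  0.151 1.35 ] K 451.4506377766471
stud 0.64 [0.53  0.08  0.063]
stud 0.51 [0.602 0.136 0.064]
strut 0.61 [ 0.62  -0.053  0.022]
block 0.83 [ 0.621 -0.144  0.045]
block 0.38 [ 0.618 -0.052  0.02 ]
clamp 0.69 [ 0.602 -0.284  0.065]
clamp 0.53 [0.694 0.372 0.031]
clamp 0.17 [ 0.618 -0.052  0.022]
disc_stud 0.58 [0.439 0.35  0.07 ]
square_stud 0.59 [0.473 0.272 0.061]
spool 0.71 [0.716 0.109 0.055]
rivet_jar 0.64 [0.779 0.03  0.071]
mallet 0.56 [0.444 0.6   0.024]
journal 0.6 [0.695 0.373 0.034]
side cam at [0.504 1.066 1.009] K 521.4295437634293
stud 0.77 [0.533 0.084 0.045]
stud 0.69 [0.491 0.209 0.05 ]
stud 0.63 [0.607 0.149 0.049]
strut 0.82 [ 0.618 -0.026  0.023]
strut 0.47 [ 0.618 -0.131  0.046]
block 0.51 [ 0.618 -0.13   0.044]
disc_stud 0.83 [0.439 0.37  0.061]
disc_stud 0.24 [0.491 0.209 0.047]
square_stud 0.69 [0.476 0.29  0.037]
spool 0.79 [0.723 0.121 0.032]
rivet_jar 0.77 [0.779 0.047 0.051]
mallet 0.92 [0.463 0.532 0.02 ]
journal 0.82 [0.691 0.389 0.032]
punch 0.8 [ 0.398 -0.029  0.044]
```

View pics/top1.png

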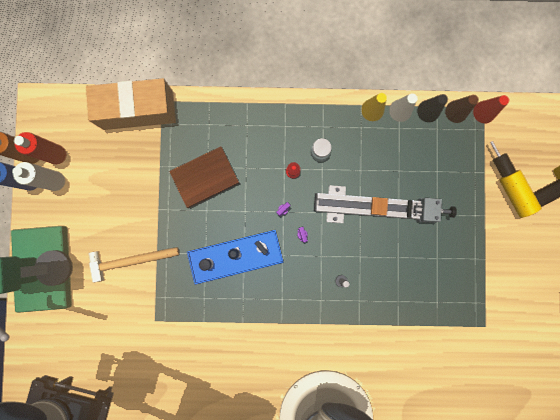

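View pics/side1.png

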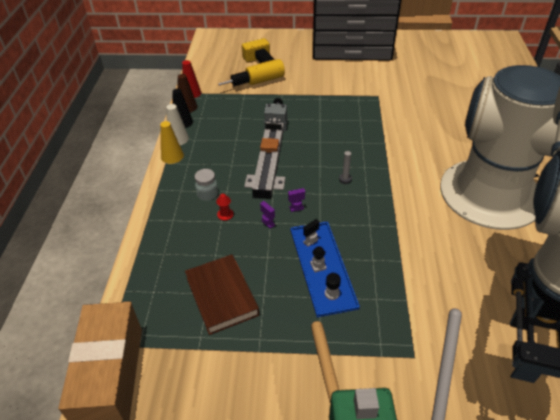

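Top view: blue tray at (235,257) holds the three studs, with the bar-handled one at (262,247). The purple look-alikes are at (283,209) and (303,235). The strut runs from (315,200) to (445,212), with the block at (380,206) and the clamp at (435,210). The side view agrees: stud at (312,230), block at (269,144).

```bash
cat >> h.py <<'E'
def go(x,y,z=None):
    "tool-axis shift in cm to bring the TCP there"
    o=bot.get_obs(); p=np.array(o["eef_pos"]); R=Rn.from_quat(o["tcp_rot"]).as_matrix()
    d=np.array([x,y,p[2] if z is None else z])-p
    return np.round(100*R.T@d,2), R
def yaw(R): return np.degrees(np.arctan2(R[1,0],R[0,0]))
np.set_printoptions(precision=4,suppress=True)
E
python3 - <<'E'
from h import *
c=imaging.capture("wrist"); o=bot.get_obs(); R=Rn.from_quat(o["tcp_rot"]).as_matrix()
print("cam in tool",R.T@(-c["R"].T@c["t"]-o["eef_pos"]), "axes",c["R"]@R, c["camera_matrix"][0,0])
print(go(.491,.207), yaw(R))
c=imaging.capture("top"); P=cloud(c)
# strut lips: points z .027-.037 near the strut
m=(abs(P[...,0]-.62)<.06)&(P[...,1]>-.33)&(P[...,1]<.15)
for lo,hi in [(.026,.04),(.043,.054)]:
    q=P[m&(P[...,2]>lo)&(P[...,2]<hi)][:,:2]; 
    if len(q)>5: print(lo,len(q),q.mean(0),q.min(0),q.max(0),cv2.minAreaRect((q*1000).astype(np.float32)))
E
```

```text
cam in tool [ 0.0665 -0.0001 -0.1634] axes [[-0.0012  1.      0.0003]
 [-0.9711 -0.0011 -0.2387]
 [-0.2387 -0.0006  0.9711]] 312.5216978701573
(array([-43.03, -31.08,   0.  ]), array([[-0.9733,  0.2297,  0.    ],
       [ 0.2297,  0.9733,  0.    ],
       [-0.    ,  0.    , -1.    ]])) 166.7203443593627
0.026 1092 [ 0.6178 -0.092 ] [ 0.5728 -0.3283] [0.6525 0.1476] ((614.97021484375, -90.73605346679688), (476.0608825683594, 68.6234130859375), 87.93997192382812)
0.043 436 [ 0.6136 -0.1859] [ 0.5748 -0.33  ] [0.642  0.1472] ((612.11572265625, -91.76438903808594), (476.51141357421875, 65.97552490234375), 88.7293701171875)
```

```bash
python3 -m crank '{"rows":[[9,[-4.5,-3.2,0],0],[9,[-9,-6.4,0],0],[9,[-13.5,-9.7,0],0],[9,[-18,-13,0],0],[9,[-22.5,-16.2,0],0]]}'; python3 -m crank '{"rows":[[9,[-4.5,-3.2,0],0],[9,[-9,-6.4,0],0],[9,[-13.5,-9.7,0],0],[9,[-18,-13,0],0],[9,[-20.5,-14.9,0],0]]}'
python3 - <<'E'
from h import *
c=imaging.capture("wrist"); cv2.imwrite("pics/w1.png",c["frame"]); P=cloud(c)
print(bot.get_obs()["eef_pos"],bot.get_obs()["clock"])
for t in ["stud"]:
    for d in look_for("wrist",t): print("L",d["conf"],w(c,d["position"]))
    for d in trace("wrist",t):
        r=d["region"]; q=P[r&(c["depth"]>0)]; h=q[q[:,2]>.058]; 
        print("T",d["conf"],r.sum(),np.percentile(q,[2,50,98],axis=0), cv2.minAreaRect((h[:,:2]*1000).astype(np.float32)) if len(h)>5 else "", np.median(h[:,2]) if len(h) else "")
E
```

```text
clock: 1.92
eef_pos: [0.3263, 0.3975, 0.2221]
tcp_rot: [0.116, 0.993, 0.0, 0.0]
wrist_force: [1.0, 0.3, 0.4]
finger_gap: 0.09
grasp_force: 0.0
clock: 2.55
eef_pos: [0.4922, 0.2047, 0.222]
tcp_rot: [0.117, 0.993, 0.0, 0.0]
wrist_force: [-0.5, 1.1, 0.3]
finger_gap: 0.0897
grasp_force: 0.0
[0.494 0.203 0.222] 2.6
L 0.93 [0.4905 0.1981 0.0733]
L 0.8 [0.5978 0.1333 0.0681]
T 0.77 565 [[0.5887 0.1192 0.0304]
 [0.6031 0.1341 0.0662]
 [0.6205 0.1532 0.0678]] ((605.0675048828125, 136.34341430664062), (14.268180847167969, 42.31413269042969), 44.19923782348633) 0.06647743163318724
T 0.76 884 [[0.475  0.182  0.0121]
 [0.4894 0.199  0.0698]
 [0.509  0.2126 0.072 ]] ((493.11279296875, 196.49557495117188), (42.95088577270508, 13.732841491699219), 41.51881408691406) 0.0704851413430628
T 0.55 201 [[0.6244 0.036  0.002 ]
 [0.6353 0.0419 0.0179]
 [0.6523 0.0433 0.0327]]  0.3265411982742887
T 0.38 1493 [[0.4272 0.3388 0.0098]
 [0.4418 0.3487 0.0666]
 [0.4575 0.3686 0.069 ]] ((442.6434326171875, 354.5663146972656), (32.45356750488281, 32.3718376159668), 39.610069274902344) 0.06729324628883064
```

View pics/w1.png

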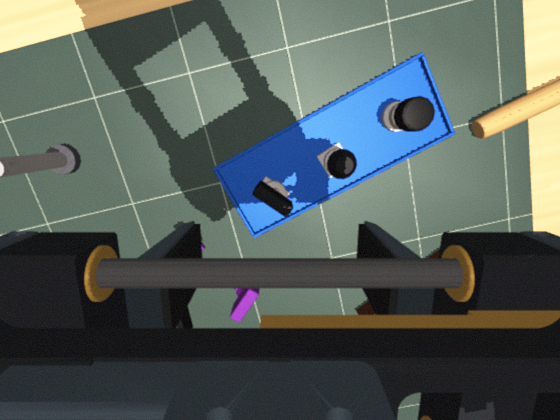

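The wrist view shows the stud's black handle at (273,197) on its own in the tray. The square stud is at (340,163), the disc stud at (410,113) and a purple look-alike at (245,302). I'll turn to line up with the handle and lower the tool.

```bash
python3 -m crank '{"rows":[[5,[0,-0.6,1],0.18],[5,[0,-0.6,2],0.36],[5,[0,-0.6,3],0.54],[5,[0,-0.6,4],0.72],[5,[0,-0.6,5],0.9]]}'; python3 -m crank '{"rows":[[5,[0,0,0],0.18],[5,[0,0,0],0.36],[5,[0,0,0],0.54],[5,[0,0,0],0.72],[5,[0,0,0],0.9]]}';python3 -m crank '{"rows":[[5,[0,0,0],0.18],[5,[0,0,0],0.36],[5,[0,0,0],0.385],[5,[0,0,0],0.385]]}'
cat >> h.py <<'E'
def top_rect(P,r,dz=.005):
    q=P[r]; q=q[np.isfinite(q).all(1)]; zt=np.percentile(q[q[:,2]<.2,2],90); h=q[abs(q[:,2]-zt)<dz]
    return zt,cv2.minAreaRect((h[:,:2]*1000).astype(np.float32)),h[:,:2].mean(0)
E
python3 - <<'E'
from h import *
c=imaging.capture("wrist"); cv2.imwrite("pics/w2.png",c["frame"]); P=cloud(c)
o=bot.get_obs(); print(o["eef_pos"],o["clock"],o["q"]); print(go(.4925,.1965))
for d in trace("wrist","stud")[:3]:
    print("T",d["conf"],d["region"].sum(),top_rect(P,d["region"]&(c["depth"]>0)))
E
```

```text
clock: 3.32
eef_pos: [0.4885, 0.202, 0.1717]
tcp_rot: [0.538, 0.843, 0.0, -0.0]
wrist_force: [-0.8, -0.9, 0.6]
finger_gap: 0.0501
grasp_force: 0.0
clock: 3.95
eef_pos: [0.4885, 0.202, 0.172]
tcp_rot: [0.851, 0.525, -0.0, -0.0]
wrist_force: [0.1, -0.6, 0.1]
finger_gap: 0.0498
grasp_force: 0.0
clock: 4.45
eef_pos: [0.4889, 0.2015, 0.172]
tcp_rot: [0.934, 0.356, 0.0, -0.0]
wrist_force: [-0.1, -0.2, -0.8]
finger_gap: 0.0499
grasp_force: 0.0
[0.489  0.2013 0.1719] 4.5 [0.2776 0.418  1.6445 0.0001 1.0792 1.1197]
(array([-0.06,  0.6 , -0.  ]), array([[ 0.7461,  0.6658, -0.0001],
       [ 0.6658, -0.7461,  0.0001],
       [-0.    , -0.0001, -1.    ]]))
T 0.77 1541 (np.float64(0.0672654710918954), ((605.2092895507812, 136.55880737304688), (14.086823463439941, 43.79468536376953), 43.88965606689453), array([0.6048, 0.1374]))
T 0.57 1059 (np.float64(0.07137660775633071), ((494.21142578125, 198.13623046875), (42.041969299316406, 13.257190704345703), 42.030067443847656), array([0.495 , 0.1989]))
T 0.47 182 (np.float64(0.04040164289382775), ((550.0037231445312, 90.83684539794922), (1.7979012727737427, 5.358872413635254), 77.67129516601562), array([0.5497, 0.0911]))
```

View pics/w2.png

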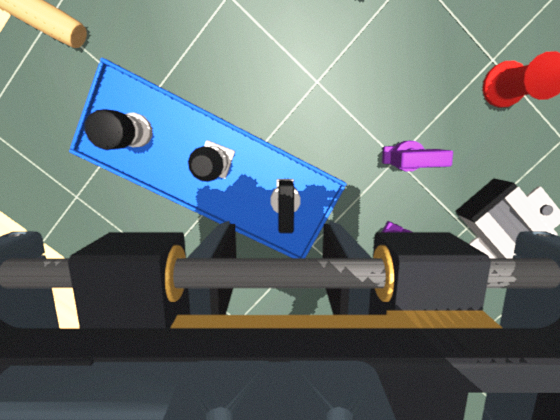

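Second wrist view: the handle is upright at (287,206), between the fingers. Both views put its top at z≈0.071 and its centre at about (0.4937, 0.1973). I'll descend and grip high on the handle.

```bash
python3 -m crank '{"rows":[[5,[0.1,0.6,3],0],[5,[0.1,0.6,7],0],[5,[0.1,0.6,10],0],[5,[0.1,0.6,12.05],0],[5,[0.1,0.6,12.05],0]]}' && python3 -m crank '{"rows":[[0,[0,0,0],0],[0,[0,0,0],0],[0,[0,0,0],0],[0,[0,0,0],0],[0,[0,0,0],0]]}'
```

```text
clock: 5.18
eef_pos: [0.4931, 0.197, 0.0504]
tcp_rot: [0.935, 0.355, -0.001, -0.0]
wrist_force: [-0.5, 0.3, -0.0]
finger_gap: 0.05
grasp_force: 0.0
clock: 5.8
eef_pos: [0.4942, 0.1972, 0.0517]
tcp_rot: [0.935, 0.355, 0.0, 0.0]
wrist_force: [-0.9, 0.3, 6.5]
finger_gap: 0.014
grasp_force: 30.0
```

```bash
python3 -m crank '{"rows":[[0,[0,0,-1],0],[0,[0,0,-4],0],[0,[0,0,-8],0],[0,[0,0,-13],0],[0,[0,0,-13],0]]}' && python3 -m crank '{"rows":[[0,[-1.5,5.5,0],-0.15],[0,[-3,11,0],-0.3],[0,[-4.6,16.5,0],-0.45],[0,[-6.2,22,0],-0.6],[0,[-7.7,27.5,0],-0.75]]}' && python3 -m crank '{"rows":[[0,[0,0,0],0],[0,[0,0,0],0]]}'
python3 - <<'E'
from h import *
c=imaging.capture("wrist"); cv2.imwrite("pics/w3.png",c["frame"]); P=cloud(c)
np.savez("w3.npz",P=P,d=c["depth"])
o=bot.get_obs(); R=Rn.from_quat(o["tcp_rot"]).as_matrix(); print(o["eef_pos"],yaw(R),o["wrist_force"])
for t in ["block","clamp","strut","strut_bed"]:
    for d in look_for("wrist",t)[:2]: print(t,d["conf"],w(c,d["position"]))
for t in ["block","strut"]:
    for d in trace("wrist",t)[:2]:
        print("T",t,d["conf"],d["region"].sum(),top_rect(P,d["region"]&(c["depth"]>0),.004))
E
```

```text
clock: 6.42
eef_pos: [0.4958, 0.1977, 0.1852]
tcp_rot: [0.935, 0.355, 0.003, 0.0]
wrist_force: [0.8, 0.2, -1.4]
finger_gap: 0.0142
grasp_force: 30.0
clock: 7.05
eef_pos: [0.6186, -0.0615, 0.1805]
tcp_rot: [0.739, 0.674, -0.0, -0.001]
wrist_force: [0.4, 1.4, -1.7]
finger_gap: 0.014
grasp_force: 30.0
clock: 7.3
eef_pos: [0.6179, -0.0596, 0.1805]
tcp_rot: [0.741, 0.672, -0.0, -0.001]
wrist_force: [-0.7, 0.2, -1.4]
finger_gap: 0.0136
grasp_force: 30.0
[ 0.6178 -0.0591  0.1808] 84.46280837465254 [ 0.2705  0.6917 -1.6179]
clamp 0.72 [0.7756 0.0249 0.0682]
strut 0.76 [ 0.6254 -0.0215  0.0277]
strut_bed 0.85 [ 0.6266 -0.0187  0.0233]
strut_bed 0.72 [ 0.617  -0.0451  0.2045]
T strut 0.9 9075 (np.float64(0.033229040370412376), ((622.9351196289062, -74.1808853149414), (235.16635131835938, 52.192108154296875), 86.56571960449219), array([ 0.6268, -0.0176]))
```

View pics/w3.png

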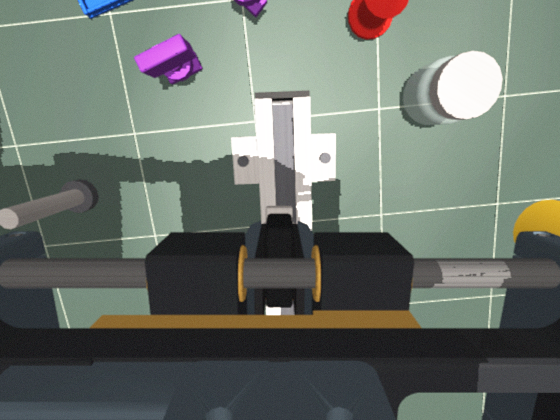

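The view looks away from the block. The slot is at (285,150), and the foot of the held stud shows at (280,215). I'll get the slot centreline and the stud's offset in the hand from depth.

```bash
python3 - <<'E'
from h import *
d=np.load("w3.npz"); P=d["P"]; D=d["d"]; o=bot.get_obs(); R=Rn.from_quat(o["tcp_rot"]).as_matrix(); p=np.array(o["eef_pos"])
# slot edges row by row
C=[];W=[]
for r in range(105,200,3):
    q=P[r,245:325]; z=q[:,2]; ok=D[r,245:325]>0
    lip=ok&(abs(z-.0325)<.004)&(abs(q[:,0]-.622)<.03)
    bed=ok&(z<.0285)&(z>.015)&(abs(q[:,0]-.622)<.014)
    if bed.sum()>5 and lip.sum()>5:
        xb=q[bed]; L=q[lip]; lo=L[L[:,0]<xb[:,0].mean()]; hi=L[L[:,0]>xb[:,0].mean()]
        if len(lo) and len(hi): C.append([xb[:,1].mean(),lo[:,0].min(),lo[:,0].max(),hi[:,0].min(),hi[:,0].max(),np.median(L[:,2]),np.median(xb[:,2])])
C=np.array(C); print(C*1000)
if len(C):
    for k in (1,2,3,4): print(np.polyfit(C[:,0],C[:,k],1))
# held stud in tool frame
T=(P-p)@R; m=(D>0)&(abs(T[...,0])<.04)&(abs(T[...,1])<.03)&(T[...,2]>.009)&(T[...,2]<.06)
q=T[m]*1000; print(len(q))
for a in range(8,60,4):
    s=q[(q[:,2]>=a)&(q[:,2]<a+4)]
    if len(s)>3: print(a,len(s),np.percentile(s,2,axis=0),np.percentile(s,98,axis=0))
E
```

```text
[[ 31.4672 604.0946 618.2983 640.0552 651.3967  32.5074  24.7921]
 [ 28.669  603.8175 618.9522 639.7767 651.0894  32.5448  24.4118]
 [ 25.8655 603.5112 618.684  639.5802 651.9468  32.5582  24.5821]
 [ 23.0197 603.2121 618.4053 639.3373 651.7193  32.8788  24.8278]
 [ 20.2086 602.8541 618.0602 639.1414 651.5375  32.4506  24.9294]
 [ 17.3903 602.6022 617.8156 638.7972 651.2473  32.7056  24.6754]
 [ 14.5622 603.2457 617.5267 638.595  651.9501  32.8292  24.2944]
 [ 11.6613 602.9344 617.2239 638.3704 651.8625  32.859   24.6832]
 [  8.842  602.5298 616.9308 638.0533 651.6048  32.5625  24.3749]
 [  5.8806 602.2334 617.6199 637.897  651.3592  32.7037  24.6559]
 [  2.9494 601.8715 617.3127 638.5488 651.0693  32.7062  25.1047]
 [  0.0487 601.4596 617.0451 638.2888 651.9041  32.9103  24.6047]
 [ -2.8585 602.2641 616.7393 638.0893 651.6377  32.8724  24.6669]
 [ -5.7723 601.8586 616.4548 637.8061 651.3623  32.8039  24.9411]
 [ -8.785  601.3881 616.1335 637.566  651.2745  32.718   24.4438]
 [-11.7271 601.2375 615.8147 637.2888 651.905   32.922   24.7789]
 [-14.6686 600.9241 615.4899 637.0322 651.67
[... 666 characters left out ...]
.8069  24.7528]
 [-48.4431 599.0498 614.0887 635.2427 650.2304  32.6054  24.2094]
 [-51.5477 598.6347 613.7942 634.8958 650.0622  32.5354  24.7702]
 [-54.6631 598.5084 613.4574 634.6169 649.7661  32.7697  24.871 ]
 [-57.8537 599.0766 613.2005 634.4027 649.446   32.796   24.5626]
 [-61.0145 598.7087 612.8248 634.1098 649.273   32.9275  24.7083]]
[0.058 0.602]
[0.0609 0.6168]
[0.0597 0.6379]
[0.0209 0.6514]
243
8 9 [20.131  -5.9552  9.0257] [20.5357  4.7368 10.4975]
24 6 [ 9.6388 -9.7296 24.885 ] [10.5317  9.0602 27.7875]
36 57 [12.3444 -9.0738 38.9686] [16.5779  6.9628 39.9745]
40 144 [10.1295 -9.7944 40.0348] [16.8289  7.6876 43.1974]
44 24 [16.3181 -9.005  44.3124] [16.8007  6.8066 46.4284]
```

```bash
python3 -m crank '{"rows":[[0,[0,0.65,3],-0.036],[0,[0,0.65,6.5],-0.036],[0,[0,0.65,8.8],-0.036],[0,[0,0.65,8.8],-0.036],[0,[0,0.65,8.8],-0.036]]}'
cat > slot.py <<'E'
from h import *
c=imaging.capture("wrist"); P=cloud(c); D=c["depth"]
o=bot.get_obs(); R=Rn.from_quat(o["tcp_rot"]).as_matrix(); p=np.array(o["eef_pos"]); print(p,yaw(R),o["wrist_force"])
T=((P-p)@R)*1000; C=[]
for r in range(0,260,2):
    q=T[r]; z=P[r,:,2]*1000; ok=(D[r]>0)&(abs(q[:,1])<26)&(q[:,0]>22)&(q[:,0]<90)
    bed=ok&(z<29)&(z>15)&(abs(q[:,1])<14); lip=ok&(abs(z-32.5)<3)
    L=q[lip]; lo=L[L[:,1]<-4]; hi=L[L[:,1]>4]
    if bed.sum()>5 and len(lo) and len(hi): C.append([L[:,0].mean(),lo[:,1].max(),hi[:,1].min()])
C=np.array(C); print(len(C), C[::8])
if len(C): f=np.polyfit(C[:,0],C[:,1:].mean(1),1); print("slot centre tool y at x=0:",f[1],"slope",f[0], "at foot front", np.polyval(f,17))
m=(D>0)&(abs(T[...,0])<40)&(abs(T[...,1])<14)&(T[...,2]>35)&(T[...,2]<46.5)
q=T[m]; print(len(q)); 
if len(q): print("foot y",np.percentile(q[:,1],[1,50,99]),"x",np.percentile(q[:,0],[1,98]), "z",q[:,2].max())
cv2.imwrite("pics/w4.png",c["frame"])
E
python3 slot.py
```

```text
clock: 8.28
eef_pos: [0.6257, -0.0604, 0.0945]
tcp_rot: [0.728, 0.686, 0.0, 0.001]
wrist_force: [-0.0, -0.2, -1.6]
finger_gap: 0.014
grasp_force: 30.0
[ 0.6259 -0.0604  0.0947] 86.56708953145196 [-0.222   0.7167 -1.3834]
48 [[ 88.8026 -12.8573   8.3109]
 [ 78.3313 -12.3788   8.363 ]
 [ 67.6138 -12.5626   8.4893]
 [ 56.637  -12.7469   8.564 ]
 [ 45.3929 -12.8058   8.6207]
 [ 33.8729 -12.356    8.0868]]
slot centre tool y at x=0: -2.1451822726720273 slope 0.0016183518889173409 at foot front -2.1176702905604325
226
foot y [-9.3912 -0.6474  8.1031] x [10.7305 17.4236] z 45.52620271298167
```

View pics/w4.png

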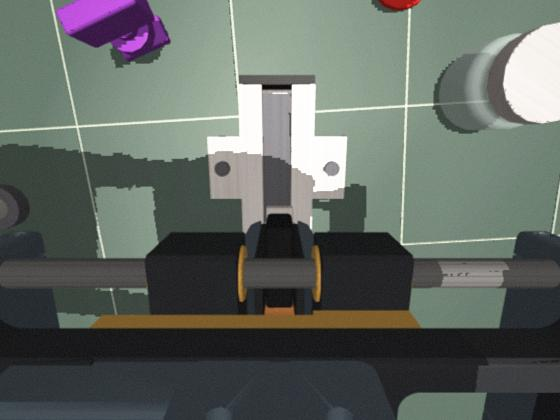

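The wrist view shows the slot running up from (278,90) to the foot at (280,215). The slot centre is 1.5 mm to the -y side of the foot, so I'll correct for that and go down between the lips, watching the force.

```bash
python3 -m crank '{"rows":[[0,[0,-0.15,0],0],[0,[0,-0.15,0.6],0],[0,[0,-0.15,1.2],0],[0,[0,-0.15,1.2],0]]}'; python3 slot.py;  python3 -m crank '{"rows":[[0,[0,0,0.2],0],[0,[0,0,0.4],0],[0,[0,0,0.6],0],[0,[0,0,0.8],0],[0,[0,0,0.8],0]]}'
```

```text
clock: 8.82
eef_pos: [0.6232, -0.0602, 0.0807]
tcp_rot: [0.728, 0.686, -0.0, -0.0]
wrist_force: [0.2, -0.1, -2.1]
finger_gap: 0.0139
grasp_force: 30.0
[ 0.6234 -0.0603  0.081 ] 86.56199931066837 [-0.784  -0.2603 -1.1651]
50 [[ 88.6251 -10.1025  11.0138]
 [ 78.8246  -9.678   11.0883]
 [ 68.7824  -9.7299  11.2572]
 [ 58.5018  -9.829   10.7609]
 [ 47.9788 -10.0127  10.8686]
 [ 37.1998 -10.1413  10.9798]
 [ 26.1189  -9.6521  11.0305]]
slot centre tool y at x=0: 0.3392961955536961 slope 0.004322868799913433 at foot front 0.41278496515222446
230
foot y [-9.4373 -0.6308  8.1242] x [10.6024 17.5221] z 46.40134279303778
clock: 9.5
eef_pos: [0.6235, -0.0603, 0.0732]
tcp_rot: [0.728, 0.686, -0.0, -0.0]
wrist_force: [-0.9, -0.8, -0.8]
finger_gap: 0.0139
grasp_force: 30.0
```

```bash
python3 -m crank '{"rows":[[0,[0,0.06,0],0],[0,[0,0.06,0.2],0],[0,[0,0.06,0.3],0],[0,[0,0.06,0.4],0],[0,[0,0.06,0.4],0]]}';  python3 -m crank '{"rows":[[0,[0,0,0.1],0],[0,[0,0,0.2],0],[0,[0,0,0.2],0]]}'; python3 -c "
from bench import bot
for i in range(1): o=bot.get_obs(); print(o['eef_pos'],o['wrist_force'])"
```

```text
clock: 10.12
eef_pos: [0.6245, -0.0604, 0.07]
tcp_rot: [0.728, 0.686, 0.0, 0.0]
wrist_force: [-2.4, -0.2, 9.7]
finger_gap: 0.0138
grasp_force: 30.0
clock: 10.5
eef_pos: [0.6245, -0.0604, 0.0681]
tcp_rot: [0.728, 0.686, 0.0, 0.0]
wrist_force: [-2.7, 0.8, 9.8]
finger_gap: 0.0137
grasp_force: 30.0
[ 0.62451297 -0.06039262  0.06809182] [-2.74788753  0.75345009  9.80954323]
```

```bash
python3 -m crank '{"rows":[[0,[0,-0.04,0.15],0],[0,[0,-0.04,0.3],0],[0,[0,-0.04,0.45],0],[0,[0,-0.04,0.5],0],[0,[0,-0.04,0.5],0]]}'; python3 -c "
from bench import bot
o=bot.get_obs(); print(o['eef_pos'],o['wrist_force'],o['ft_torque'],o['q'])"
```

```text
clock: 11.12
eef_pos: [0.6245, -0.0604, 0.0634]
tcp_rot: [0.728, 0.686, 0.001, 0.001]
wrist_force: [-2.2, 1.3, 12.3]
finger_gap: 0.0139
grasp_force: 30.0
[ 0.62447566 -0.06037889  0.06339858] [-2.16492223  1.26366146 12.3139138 ] [ 0.06614548  0.55096897 -0.03333266] [-1.91557281e-01  6.75515219e-01  1.49495397e+00  6.37822554e-05
  9.69441990e-01 -1.31646844e-01]
```

```bash
python3 -m crank '{"rows":[[0,[0,-0.04,0.05],0],[0,[0,-0.04,0.05],0.12],[0,[0,-0.04,0.05],0.24],[0,[0,-0.04,0.05],0.36],[0,[0,-0.04,0.05],0.4]]}'; python3 -c "
from bench import bot
o=bot.get_obs(); print(o['eef_pos'],o['wrist_force'],o['ft_torque'])"
```

```text
clock: 11.75
eef_pos: [0.6247, -0.0606, 0.0632]
tcp_rot: [0.85, 0.526, 0.001, 0.001]
wrist_force: [0.0, 0.4, 13.8]
finger_gap: 0.0139
grasp_force: 30.0
[ 0.62469476 -0.06055003  0.06315915] [ 0.03266189  0.37794827 13.78222058] [-0.17494892  0.06140306  0.06597608]
```

```bash
python3 -m crank '{"rows":[[0,[0,0,0],0.12],[0,[0,0,0],0.24],[0,[0,0,0],0.36],[0,[0,0,0],0.48],[0,[0,0,0],0.6]]}'; python3 -c "
from bench import bot
o=bot.get_obs(); print(o['eef_pos'],o['wrist_force'],o['ft_torque'])"
```

```text
clock: 12.38
eef_pos: [0.6247, -0.0606, 0.0632]
tcp_rot: [0.968, 0.251, 0.001, 0.001]
wrist_force: [1.2, -0.7, 12.4]
finger_gap: 0.0139
grasp_force: 30.0
[ 0.62474972 -0.06064139  0.06318791] [ 1.19987452 -0.70037189 12.38967565] [-0.2952945   0.12677686  0.07620299]
```

```bash
python3 -m crank '{"rows":[[0,[0,0,0],0.14],[0,[0,0,0],0.28],[0,[0,0,0],0.42],[0,[0,0,0],0.565],[0,[0,0,0],0.565]]}'; python3 - <<'E'
from h import *
o=bot.get_obs(); R=Rn.from_quat(o["tcp_rot"]).as_matrix(); print(o['eef_pos'],o['wrist_force'],o['ft_torque'],yaw(R))
c=imaging.capture("wrist"); cv2.imwrite("pics/w5.png",c["frame"]); np.savez("w5.npz",P=cloud(c),d=c["depth"],p=o["eef_pos"],R=R)
for t in ["block","clamp"]:
    for d in look_for("wrist",t)[:2]: print(t,d["conf"],w(c,d["position"]))
E
```

```text
clock: 13.0
eef_pos: [0.6247, -0.0606, 0.0631]
tcp_rot: [1.0, -0.028, 0.001, 0.0]
wrist_force: [-0.0, -1.5, 14.0]
finger_gap: 0.0136
grasp_force: 30.0
[ 0.6247 -0.0606  0.0631] [-0.0132 -1.5207 14.0396] [-0.2974  0.1692 -0.0759] -3.2448673855007093
block 0.75 [ 0.6361 -0.1429  0.0483]
clamp 0.77 [ 0.6265 -0.2251  0.0373]
```

View pics/w5.png

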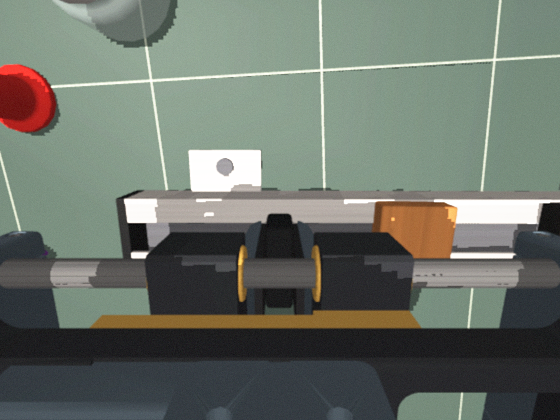

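The wrist view shows the block at columns 375–455, about 60 mm along the strut from the held stud at (280,260), which is now crosswise. I'll measure the gaps to the block and to the pad.

```bash
python3 - <<'E'
from h import *
d=np.load("w5.npz"); P=d["P"];D=d["d"]
S=lambda P:(P-np.array([.6273,0,0]))@np.array([[-.0602,-.9982,0],[.9982,-.0602,0],[0,0,1]]).T  # s along strut, n across, z
print("tcp s,n",S(d["p"])*1000)
Q=S(P)*1000; m=(D>0)&(abs(Q[...,1])<27)&(Q[...,0]>60)&(Q[...,0]<330)
b=Q[m&(abs(Q[...,2]-48.5)<3)]; print("block wrist",len(b),np.percentile(b,[1,99],axis=0))
for n in ("top","side"):
    c=imaging.capture(n); Q=S(cloud(c))*1000; D2=c["depth"]
    for e in trace(n,"block")[:1]:
        q=Q[e["region"]&(D2>0)]; q=q[q[:,2]>44]; print(n,"block",e["conf"],len(q),np.percentile(q,[3,97],axis=0))
    m=(D2>0)&(abs(Q[...,1])<15)&(Q[...,0]>90)
    print(n,[(s,round(float(np.median(Q[m&(abs(Q[...,0]-s)<2.5)][:,2])),0)) for s in range(100,290,5) if (m&(abs(Q[...,0]-s)<2.5)).sum()>2])
    im=c["frame"]; 
    cv2.imwrite(f"pics/{n}2.png",cv2.resize(im[170:250,340:470] if n=="top" else im[80:210,220:320],None,fx=5,fy=5,interpolation=cv2.INTER_CUBIC))
E
```

```text
tcp s,n [60.6935  1.0627 63.1477]
block wrist 3533 [[120.9408  -5.7079  45.8954]
 [226.3984  25.8618  50.245 ]]
top [(100, 458.0), (105, 458.0), (110, 458.0), (115, 461.0), (120, 462.0), (125, 463.0), (130, 461.0), (135, 445.0), (140, 440.0), (250, 47.0), (255, 47.0), (260, 48.0), (265, 53.0), (270, 67.0), (275, 68.0), (280, 68.0), (285, 68.0)]
side block 0.69 123 [[  40.468  -233.8436   46.2236]
 [  56.446  -217.2951  102.3824]]
side [(100, 459.0), (105, 460.0), (110, 461.0), (115, 461.0), (120, 464.0), (125, 463.0)]
```

View pics/top2.png

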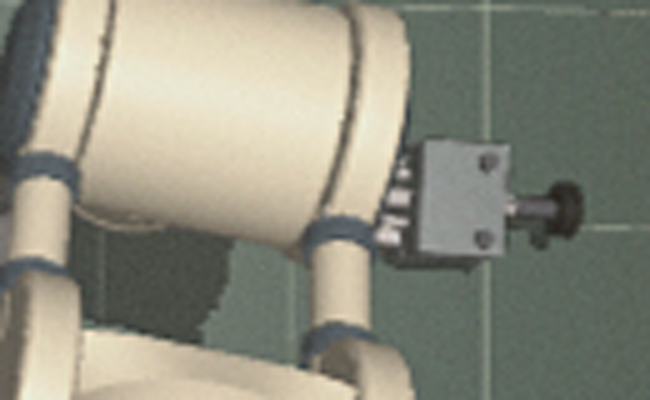

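The arm hides the block in the top view; only the clamp shows, at (460,200). I'll use the wrist depth to find the gap instead.

```bash
python3 - <<'E'
from h import *
d=np.load("w5.npz"); P=d["P"];D=d["d"]
S=lambda P:(P-np.array([.6273,0,0]))@np.array([[-.0602,-.9982,0],[.9982,-.0602,0],[0,0,1]]).T
Q=S(P)*1000; m=(D>0)&(Q[...,1]>-8)&(Q[...,1]<24.5)&(Q[...,2]>40)&(Q[...,2]<80)
q=Q[m]; h,_=np.histogram(q[:,0],bins=np.arange(110,242,4)); print(list(zip(range(110,240,4),h)))
b=q[(q[:,0]>100)&(q[:,0]<185)]; print(np.percentile(b,[1,99],axis=0))
b=q[(q[:,0]>185)]; print(np.percentile(b,[1,50,99],axis=0) if len(b) else "")
b=Q[m&(Q[...,2]>46)&(Q[...,2]<51)&(Q[...,0]<185)]; print(cv2.minAreaRect(b[:,:2].astype(np.float32)))
E
```

```text
[(110, np.int64(0)), (114, np.int64(0)), (118, np.int64(171)), (122, np.int64(163)), (126, np.int64(184)), (130, np.int64(223)), (134, np.int64(261)), (138, np.int64(290)), (142, np.int64(326)), (146, np.int64(330)), (150, np.int64(332)), (154, np.int64(324)), (158, np.int64(318)), (162, np.int64(260)), (166, np.int64(1)), (170, np.int64(0)), (174, np.int64(0)), (178, np.int64(0)), (182, np.int64(0)), (186, np.int64(0)), (190, np.int64(0)), (194, np.int64(0)), (198, np.int64(0)), (202, np.int64(0)), (206, np.int64(0)), (210, np.int64(0)), (214, np.int64(0)), (218, np.int64(0)), (222, np.int64(218)), (226, np.int64(165)), (230, np.int64(0)), (234, np.int64(0))]
[[120.7206  -5.7627  42.1849]
 [164.8797  24.2215  50.1582]]
[[224.6005   8.6796  40.0881]
 [225.8834  15.9162  45.3685]
 [227.1656  24.2372  51.2647]]
((143.26638793945312, 9.026976585388184), (30.891775131225586, 45.73466873168945), 89.91282653808594)
```

The collar is about 45 mm short of the block. The pad face is at s≈225 mm, 60 mm beyond the block, so the pad should be touched at TCP s≈165.5 and half travel is at about 169.5. I'll slide in steps and slow down near the contacts.

```bash
cat > st.py <<'E'
from h import *
F=[]
o=bot.get_obs(); p=np.array(o["eef_pos"])-[.6273,0,0]; s=np.array([-.0602,-.9982,0]); n=np.array([.9982,-.0602,0]); f=np.array(o["wrist_force"])
print("s %.2f n %.2f z %.2f | Fs %.2f Fn %.2f Fz %.2f"%(p@s*1000,p@n*1000,p[2]*1000,f@s,f@n,f[2]),"yaw %.2f"%yaw(Rn.from_quat(o["tcp_rot"]).as_matrix()),np.round(o["ft_torque"],2),"t",o["clock"])
E
python3 -m crank '{"rows":[[0,[0,0.4,0],0.003],[0,[0,1.1,0],0.003],[0,[0,1.8,0],0.003],[0,[0,2.5,0],0.003],[0,[0,3,0],0.003]]}' >/dev/null; python3 st.py; python3 -m crank '{"rows":[[0,[0,0.3,0],0],[0,[0,0.6,0],0],[0,[0,0.8,0],0],[0,[0,1,0],0]]}' >/dev/null; python3 st.py
```

```text
s 89.74 n 0.91 z 63.00 | Fs -8.53 Fn 0.45 Fz 13.14 yaw -3.29 [ 2.03  0.07 -0.02] t 13.975
s 99.53 n 0.89 z 62.98 | Fs -9.64 Fn 0.20 Fz 13.68 yaw -3.29 [ 2.03  0.11 -0.01] t 14.475
```

```bash
echo 'print("gap",o["finger_gap"])'>>st.py; python3 -m crank '{"rows":[[0,[0,0.2,0],0],[0,[0,0.4,0],0],[0,[0,0.6,0],0],[0,[0,0.8,0],0],[0,[0,1,0],0]]}' >/dev/null; python3 st.py; python3 -m crank '{"rows":[[0,[0,0.4,0],0],[0,[0,0.8,0],0],[0,[0,1.2,0],0],[0,[0,1.6,0],0],[0,[0,2,0],0]]}' >/dev/null; python3 st.py;python3 -m crank '{"rows":[[0,[0,0.4,0],0],[0,[0,0.8,0],0],[0,[0,1.2,0],0],[0,[0,1.6,0],0],[0,[0,2,0],0]]}' >/dev/null; python3 st.py
```

```text
s 109.44 n 0.87 z 62.97 | Fs -9.06 Fn -0.39 Fz 13.83 yaw -3.29 [ 2.15  0.03 -0.03] t 15.1
gap 0.013618000856043679
s 129.50 n 0.91 z 62.98 | Fs -9.88 Fn 0.89 Fz 14.51 yaw -3.28 [ 2.11  0.09 -0.05] t 15.725
gap 0.013923495789690814
s 149.49 n 0.90 z 62.95 | Fs -10.47 Fn 0.07 Fz 13.47 yaw -3.28 [ 2.16  0.04 -0.03] t 16.35
gap 0.013939862660341341
```

```bash
cat > pad.py <<'E'
from h import *
c=imaging.capture("wrist"); P=cloud(c); D=c["depth"]
S=lambda P:(P-np.array([.6273,0,0]))@np.array([[-.0602,-.9982,0],[.9982,-.0602,0],[0,0,1]]).T
Q=S(P)*1000; m=(D>0)&(Q[...,1]>4)&(Q[...,1]<24.5)&(Q[...,2]>36)&(Q[...,2]<51)
tcp=S(np.array(bot.get_obs()["eef_pos"]))*1000; print("tcp",tcp)
q=Q[m&(Q[...,0]>150)]; h,e=np.histogram(q[:,0],bins=np.arange(150,270,2)); print([(int(a),int(b)) for a,b in zip(e,h) if b])
s=np.sort(q[:,0]); i=np.argmax(np.diff(s)); print("gap",s[i],s[i+1])
b=Q[m&(Q[...,2]>46)&(Q[...,0]<s[i]+.5)&(Q[...,0]>tcp[0]+13)]; print("block top",np.percentile(b,[1,99],axis=0)[:,0])
cv2.imwrite("pics/w6.png",c["frame"])
E
python3 pad.py
```

```text
tcp [149.9756   0.9639  62.9714]
[(156, 2), (158, 1), (164, 72), (166, 69), (168, 80), (170, 81), (172, 84), (174, 80), (176, 83), (178, 78), (180, 89), (182, 77), (184, 82), (186, 81), (188, 84), (190, 81), (192, 78), (194, 87), (196, 80), (198, 80), (200, 81), (202, 80), (204, 83), (206, 81), (208, 28), (224, 194), (226, 155), (228, 11), (230, 8), (232, 17), (234, 12), (236, 20), (238, 6), (240, 7), (242, 32), (244, 34), (246, 227), (248, 91), (250, 75), (252, 25), (254, 53), (256, 58), (258, 54), (260, 63), (262, 54), (264, 400), (266, 2)]
gap 209.09634834125856 225.26391521892245
block top [164.9395 208.2928]
```

View pics/w6.png

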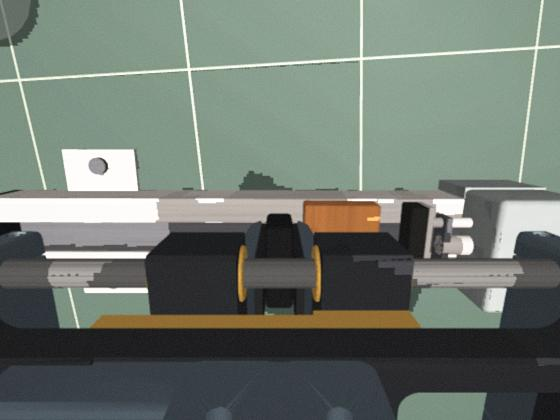

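The block at (340,217) sits against the collar. The pad face is at (405,235), about 15.5 mm beyond the block. I'll close most of that and then feel for the touch in small steps.

```bash
python3 -m crank '{"rows":[[0,[0,0.3,0],0],[0,[0,0.6,0],0],[0,[0,0.9,0],0],[0,[0,1.1,0],0],[0,[0,1.2,0],0]]}' >/dev/null; python3 st.py; for i in 1; do python3 -m crank '{"rows":[[0,[0,0.03,0],0],[0,[0,0.06,0],0],[0,[0,0.1,0],0]]}' >/dev/null; python3 st.py; python3 -m crank '{"rows":[[0,[0,0.03,0],0],[0,[0,0.06,0],0],[0,[0,0.1,0],0]]}' >/dev/null; python3 st.py; python3 -m crank '{"rows":[[0,[0,0.03,0],0],[0,[0,0.06,0],0],[0,[0,0.1,0],0]]}' >/dev/null; python3 st.py; python3 -m crank '{"rows":[[0,[0,0.03,0],0],[0,[0,0.06,0],0],[0,[0,0.1,0],0]]}' >/dev/null; python3 st.py; done
```

```text
s 161.48 n 0.95 z 62.94 | Fs -10.16 Fn 0.45 Fz 13.60 yaw -3.29 [ 2.18  0.1  -0.02] t 17.025
gap 0.013862585161477748
s 162.38 n 0.94 z 62.94 | Fs -9.57 Fn 0.17 Fz 12.85 yaw -3.28 [ 2.17  0.04 -0.06] t 17.4
gap 0.013962189919218652
s 163.37 n 0.93 z 62.92 | Fs -10.11 Fn -0.57 Fz 14.08 yaw -3.28 [2.2  0.02 0.02] t 17.775
gap 0.013864016316610597
s 164.37 n 0.93 z 62.94 | Fs -9.67 Fn 0.10 Fz 13.86 yaw -3.28 [ 2.17  0.05 -0.01] t 18.15
gap 0.013837317845841348
s 165.35 n 0.93 z 62.92 | Fs -9.83 Fn 0.04 Fz 13.22 yaw -3.28 [2.16 0.1  0.02] t 18.525
gap 0.013756389543342913
```

```bash
for i in 1; do python3 -m crank '{"rows":[[0,[0,0.03,0],0],[0,[0,0.06,0],0],[0,[0,0.1,0],0]]}' >/dev/null; python3 st.py; python3 -m crank '{"rows":[[0,[0,0.03,0],0],[0,[0,0.06,0],0],[0,[0,0.1,0],0]]}' >/dev/null; python3 st.py; python3 -m crank '{"rows":[[0,[0,0.03,0],0],[0,[0,0.06,0],0],[0,[0,0.1,0],0]]}' >/dev/null; python3 st.py; done
```

```text
s 166.34 n 0.94 z 62.95 | Fs -10.22 Fn 0.53 Fz 13.73 yaw -3.28 [ 2.36 -0.   -0.01] t 18.9
gap 0.014130678659685397
s 167.06 n 0.97 z 62.95 | Fs -13.38 Fn 0.55 Fz 15.26 yaw -3.28 [ 2.72 -0.12  0.01] t 19.275
gap 0.013410714665423384
s 167.85 n 0.96 z 62.95 | Fs -14.41 Fn -0.04 Fz 14.92 yaw -3.28 [ 3.09 -0.14 -0.04] t 19.65
gap 0.01399838103854396
```

The pad touched at s≈166.4 and the force is rising at about 2 N/mm. Half travel is at s≈170.4.

```bash
for i in 1; do python3 -m crank '{"rows":[[0,[0,0.03,0],0],[0,[0,0.06,0],0],[0,[0,0.1,0],0]]}' >/dev/null; python3 st.py; python3 -m crank '{"rows":[[0,[0,0.03,0],0],[0,[0,0.06,0],0],[0,[0,0.1,0],0],[0,[0,0.1,0],0]]}' >/dev/null; python3 st.py; done; python3 pad.py | tail -2
```

```text
s 168.62 n 1.00 z 62.97 | Fs -15.99 Fn 0.20 Fz 15.65 yaw -3.28 [ 3.37 -0.17  0.08] t 20.025
gap 0.013771892866189663
s 169.41 n 0.95 z 62.98 | Fs -17.56 Fn 0.72 Fz 16.43 yaw -3.28 [ 3.64 -0.21 -0.02] t 20.525
gap 0.013858425466742789
gap 266.33557724783793 340.06063491913034
block top [184.3466 265.351 ]
```

```bash
for i in 1; do python3 -m crank '{"rows":[[0,[0,0.03,0],0],[0,[0,0.06,0],0],[0,[0,0.1,0],0],[0,[0,0.1,0],0]]}' >/dev/null; python3 st.py; python3 -m crank '{"rows":[[0,[0,0.03,0],0],[0,[0,0.05,0],0],[0,[0,0.05,0],0],[0,[0,0.05,0],0]]}' >/dev/null; python3 st.py; done; python3 - <<'E'
from h import *
c=imaging.capture("wrist"); P=cloud(c); D=c["depth"]
S=lambda P:(P-np.array([.6273,0,0]))@np.array([[-.0602,-.9982,0],[.9982,-.0602,0],[0,0,1]]).T
Q=S(P)*1000; m=(D>0)&(Q[...,1]>4)&(Q[...,1]<24.5)&(Q[...,2]>30)&(Q[...,2]<56)
q=Q[m&(Q[...,0]>222)]; h,e=np.histogram(q[:,0],bins=np.arange(220,270,2)); print([(int(a),int(b)) for a,b in zip(e,h) if b])
cv2.imwrite("pics/w7.png",c["frame"])
E
```

```text
s 170.15 n 0.95 z 62.99 | Fs -18.75 Fn 0.63 Fz 15.98 yaw -3.28 [ 3.96 -0.28  0.03] t 21.075
gap 0.013691218721471428
s 170.53 n 0.97 z 63.01 | Fs -20.70 Fn 1.37 Fz 16.72 yaw -3.29 [ 4.26 -0.24  0.04] t 21.575
gap 0.013845521792473635
[(222, 80), (224, 82), (226, 83), (228, 109), (230, 90), (232, 79), (234, 81), (236, 97), (238, 97), (240, 114), (242, 32), (244, 21), (246, 177), (248, 109), (250, 99), (252, 69), (254, 98), (256, 104), (258, 104), (260, 106), (262, 103), (264, 541), (266, 9)]
```

View pics/w7.png

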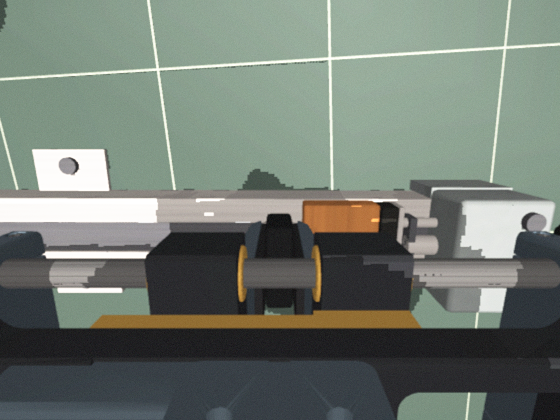

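The block is now between the collar and the pad at (380–400,215), and the pad has given about 4 mm (9.7 N). I'll ease up a little and then let go with a small opening.

```bash
python3 -m crank '{"rows":[[0,[0,0,-0.1],0],[0,[0,0,-0.2],0],[0,[0,0,-0.2],0]]}' >/dev/null; python3 st.py; python3 -m crank '{"rows":[[3,[0,0,-0.2],0],[3,[0,0,-0.2],0],[3,[0,0,-0.2],0],[3,[0,0,-0.2],0]]}' >/dev/null; python3 st.py
```

```text
s 170.66 n 0.89 z 64.68 | Fs -18.66 Fn 1.50 Fz 10.21 yaw -3.28 [ 3.89 -0.55 -0.01] t 22.0
gap 0.013514526214561898
s 173.09 n 0.12 z 65.80 | Fs 1.01 Fn 0.27 Fz 0.28 yaw -3.29 [-0.09  0.19  0.04] t 22.5
gap 0.029964543069575373
```

```bash
python3 -m crank '{"rows":[[3,[0,-0.2,-0.3],0],[3,[0,-0.2,-2],0],[3,[0,-0.2,-5],0],[3,[0,-0.2,-10],0],[3,[0,-0.2,-14],0]]}' |tail -3; python3 -m crank '{"rows":[[3,[0,-5,0],0],[3,[0,-10,0],0],[3,[0,-13,0],0],[3,[0,-13,0],0]]}' |head -2
python3 - <<'E'
from h import *
c=imaging.capture("wrist"); P=cloud(c); D=c["depth"]; cv2.imwrite("pics/w8.png",c["frame"])
S=lambda P:(P-np.array([.6273,0,0]))@np.array([[-.0602,-.9982,0],[.9982,-.0602,0],[0,0,1]]).T
Q=S(P)*1000; A=lambda lo,hi,z0,z1:(lambda q:(len(q),np.percentile(q,[1,99],axis=0)[:, :2].tolist(),np.median(q[:,2]),cv2.minAreaRect(q[:,:2].astype(np.float32))))(Q[(D>0)&(abs(Q[...,1])<30)&(Q[...,0]>lo)&(Q[...,0]<hi)&(Q[...,2]>z0)&(Q[...,2]<z1)])
print("handle",A(140,200,82,92)); print("block",A(180,260,46,51))
E
```

```text
wrist_force: [0.0, -0.6, -0.0]
finger_gap: 0.03
grasp_force: 0.0
clock: 23.62
eef_pos: [0.6247, -0.0388, 0.2072]
handle (732, [[161.798329445867, -20.541157199050822], [175.48873232017516, 22.222552108674584]], np.float64(86.55062786914743), ((168.69354248046875, 0.6870288848876953), (43.687564849853516, 14.779376029968262), 89.39067840576172))
block (1331, [[184.83473554506116, -23.147868236723863], [258.77321628291895, 25.984692519623763]], np.float64(49.80828576406171), ((221.72421264648438, 0.6918601989746094), (50.91322326660156, 76.45263671875), 89.7943344116211))
```

View pics/w8.png

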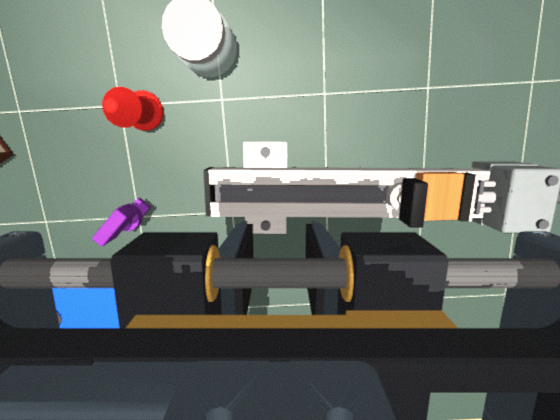

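The stud stands at (412,200) with its handle top at z≈86.5 mm, so it has sprung up under the lips. The block at (443,197) is square between collar and pad, which is about half compressed. The robot touches nothing, so I'm handing in.

```bash
python3 -c "
from bench import bot
print(bot.close_job(), bot.get_obs()['clock'])"
```

```text
the job is handed in; nothing more can be done
the job is handed in; nothing more can be done
```

The block is clamped square: the stud is caught under the lips and upright, with the pad pressed about 4 mm by position and force. I handed the job in at about 24 s, but the hand-in returned no verdict.

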